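# Pop the label printer's cover and open it fully

## Robot

A 6-joint arm with a two-finger parallel gripper is mounted at the origin on the work surface. World frame = base frame: x ahead of the robot, y to its left, z up, the work surface at z = 0. Lengths are in mm, angles in rad, forces in N, time in s.
With the tool pointing down it reaches from about 350 to 775 mm from the base axis. Payload 7.3 kg.
Tool frame: the origin (TCP) lies at the very end of the fingers, on their centre line; the grasp point (between the pads) lies bot.grip_point_offset behind it (bot.grip_point_offset is the distance from the TCP to the grasp point, in mm); z points along the fingers, y is the line along which they close (so a half turn about z gives the same grasp; the last joint's range is limited). The gripper opens to 92 mm and grips with 3 to 60 N. Pads are 19 mm wide; open, the fingers measure 130 mm over their backs; the gripper's body (75 mm by 190 mm) begins 47 mm behind the grasp point.
Start: joints at [1.105, 0.342, 1.524, -0, 1.275, -0.146], TCP at [165.033, 498.406, 226.741] pointing down, gripper open.
Joint ranges: [-2.53, 2.53], [-0.77, 2.02], [0.04, 2.7], [-1, 4.14], [0.28, 2.66], [-3.11, 3.11]. Speed limits (rad/s): [2.57, 2.57, 3.14, 3.14, 3.14, 3.14].

## Interface

Orientations are given as [roll, pitch, yaw] about the fixed x, y, z axes, in that order (R = Rz(yaw) Ry(pitch) Rx(roll)).
In Python, from plant import bot gives the robot as it stands. The module is installed in compiled form; this text tells all that it offers.
- The arm moves only by the tool carry_out, never from a script. Its argument "plan" is a list of rows, each an object of numbers: "tx", "ty", "tz": the shift along the world's x, y, z in mm; "rx", "ry", "rz": the turn, a rotation vector about the world's x, y, z in rad. A call has 1 to 12 rows; each row shifts and turns the commanded pose from where the row before left it; what a row does not reach is not made up. A row lasts 1/10 s, in which the tool goes at most 50 mm and 8.59 degrees, less where a joint would pass 70% of its speed; a pose out of reach is approached as far as the arm can. A call with a gripper value outside its range is refused whole. "gripper" is the closure, from 0 (fully open) to 1 (shut), set as the call begins (left out, the last holds). The fingers move at their own pace and stop on an object; the grip force is fixed at half the most. Time passes only in rows, so rows that do not move let the fingers close. It gives the time, the measured TCP pose, the force, the opening and the grip force at its end, in the units of the state.
- bot.get_obs(): the state, without advancing time (a new reading comes with each control period).
- bot.capture(name): name is "scene" or "top" or "wrist"; returns the picture (400x640x3 uint8, red, green, blue); there is no depth.
- bot.camera_model(name): a dict with "camera_matrix" (3x3 intrinsics, pixels), "R" (3x3) and "t" (3): a world point X has camera coordinates R X + t. Camera axes: x right, y down, z forward; pixel columns grow to the right and rows downward; lengths in mm; the calibration is good to about 2 mm. A picture is of the moment at which its call begins: read the wrist's pose just before it. camera_model takes no time and is no camera call; for the wrist camera it gives the pose at the moment of the call.
- bot.close_job(): hands the job in; it is judged then, once.
The state is a dict: "time": time; "joint_positions": joint angles; "dq": joint speeds; "tau": joint torques, N m; "tool_pos": TCP position; "tcp_rot": TCP orientation; "contact_force": force on the tool from outside, world axes, zero at the start; "moment": the same for the moment, N m; "grip_width": finger opening in mm; "finger_force": force on a finger pad.
Only numpy, scipy, OpenCV 4.12 (cv2) and the standard library are available. Lean on these libraries where they do the work, as an engineer would, in place of code of your own. Each camera call takes 0.05 s, during which the arm holds its last target. There are 200 camera calls.

## Task

Open the label printer on the clinic desk, ready for a new roll: press down the release tab that sticks out of its front so that the cover springs up part way, then push the raised cover over backwards until it is fully open and stays there by itself. Only press and push: lift nothing, do not shove the printer about, leave the other things on the desk where they stand, and take the hand away at the end.

Things in the scene. Friction and masses are not known exactly. Their poses are not given: they have to be found in the camera images.
- printer: White label printer box with grey cover, loose on rubber feet, 1.8 kg (slides at about 10 N). Origin on the desk, 75 mm behind the front face; x from front (tab side, roughly facing the robot) to rear (hinge), y along the hinge, z up. Base spans x -75 to +85, y -65 to +65 mm, rim 70 mm high; closed cover's top 85 mm high. Hood behind the hinge, x +62 to +84, top 78 mm. Paper roll inside, top 62 mm high.
- tab_top (a point): The point to press, straight down: middle of the top of the release tab, at (-102, 0, 58) mm in the printer's frame when up. The tab is a flat grey ribbed lever at the middle of the printer's front, 40 mm wide (y), 6 mm thick, sticking out 42 mm from the front face (38 mm beyond the cover's front edge).
- release_tab (a joint): Tab angle (rad): 0 up at rest, 0.4 fully pressed. It pivots at the front face, so tab_top goes down 12 mm over the full press; about 2 N to start, 4.5 N to hold fully down; springs back when let go. The cover is released at about 0.25.
- cover (a joint): Cover angle (rad): 0 closed and latched; about 1.0 where the spring leaves it within 2 s of release (a hand in its way is pushed only lightly); 1.85 fully open at its stop, leaning back past upright. The spring acts only up to 1.0. Let go before upright (1.5) the cover (120 g) falls back to 1.0; past it, it sinks to the stop by itself in about 2 s. 1 to 2 N near the edge moves it.
- cover_edge (a point): Middle of the cover's lower front edge, its free edge, 134 mm from the hinge; moves with the cover. In the printer's frame: closed (-79, 0, 70) mm, sprung up (1.0 rad) about (-17, 0, 183), fully open about (92, 0, 199). The cover is a shallow cap 138 by 130 (y) by 15 mm thick, hollow side down.
- cover_hinge (a point): Middle of the cover's hinge line, at (55, 0, 70) mm in the printer's frame; the line runs along the printer's y. A front point rises and then goes to the rear (printer +x) as the cover opens.
- spray_can: Blue spray can, 52 mm across, 190 mm tall; bystander. Origin under its centre, z up.
- pen_cup: White cup with three pens, 76 mm across, 155 mm tall; bystander. Origin under its centre, z up.
- gel_bottle: Clear hand-gel bottle, 60 mm across, 150 mm tall; bystander. Origin under its centre, z up.
- spare_roll: Spare roll of labels standing on end, 84 mm across, 56 mm tall; bystander. Origin under its centre, z up.
- stapler: Black stapler lying along its x, 130 x 34 x 45 mm; bystander. Origin under its centre.
- mouse: Black computer mouse along its x, 105 x 60 x 33 mm; bystander. Origin under its centre.
- oximeter: White finger-clip oximeter lying along its x, 60 x 34 x 30 mm; bystander. Origin under its centre.
Mind the look-alikes: they are no part of the job. Leave any orange, red or yellow look-alike of the printer alone.

How it is judged (in metres and radians):
On the way, in this order (a step that is already met when the one before it is completed fails the run):
1. the release tab is pressed down while the cover is still down (tab past 0.2 rad) (value of joint release_tab above 0.2 rad and value of joint cover below 0.3 rad), for 0.02 s.
2. the tab is let go and the cover has sprung up (tab under 0.1 rad, cover past 0.7 rad) (value of joint cover above 0.7 rad and value of joint release_tab below 0.1 rad), for 0.1 s.
3. the cover is pushed open to past 1.7 rad (value of joint cover above 1.7 rad), for 0.2 s.
At the end, for the whole second after the job is handed in: The cover rests fully open (joint over 1.7 of 1.85 rad, at rest), the release tab has sprung back (under 0.1 rad), the printer stands level on the desk within 40 mm of where it was, and every other listed thing is within 25 mm of where it was (value of joint cover above 1.7 rad and value of joint release_tab below 0.1 rad and velocity of joint cover between -0.1 and 0.1 rad/s and angle between printer's own z axis and vertical below 0.05 rad and distance of printer from where it was at the start of the episode below 0.04 m and distance of each of spray_can, pen_cup, gel_bottle, spare_roll, stapler, mouse, oximeter from where it was at the start of the episode below 0.025 m); the robot touches nothing.
It fails at once if the printer is lifted (10 mm) or tipped (0.15 rad) (height (world z) of printer above 0.01 m or angle between printer's own z axis and vertical above 0.15 rad).
It fails at once if the printer is dragged more than 40 mm (distance of printer from where it was at the start of the episode above 0.04 m).
It fails at once if a bystander is lifted, knocked over or moved more than 25 mm (distance of any of spray_can, pen_cup, gel_bottle, spare_roll, stapler, mouse, oximeter from where it was at the start of the episode above 0.025 m).
It also fails if it takes over 45 s, if anything falls off the work surface, if the arm or the gripper's body presses on something with over 40 N, if the wrist force passes 120 N, or if a joint passes its speed limit or range.

## Working session

There is one attempt and no reset: what is moved stays moved. The work goes in short steps, Python scripts to look and compute and a tool call to move; the robot and the scene stay as the last step left them, time stands still between calls to the robot, and variables do not carry over. Pictures are saved under pics/ and viewed, at most 10 in all, crops included, and the job is handed in when it is done.

Besides the shell and the picture viewer there is one more tool, called after "Request:" as a command line: name --argument value ..., lists and objects as JSON in quotes. carry_out: Moves the arm, as the interface text tells. Its arguments: {"type":"object","properties":{"plan":{"type":"array"},"gripper":{"type":"number"}},"required":["plan"]}

```bash
mkdir -p pics; python3 - <<'E'
from plant import bot
import cv2
for n in("scene","top"):
    cv2.imwrite(f"pics/{n}0.png",bot.capture(n)[:,:,::-1])
    m=bot.camera_model(n);print(n,m)
o=bot.get_obs();print(o["tool_pos"],o["tcp_rot"],o["time"],bot.grip_point_offset)
E
```

```text
scene {'camera_matrix': array([[441.58959756,   0.        , 315.55558871],
       [  0.        , 441.58959756, 199.39268199],
       [  0.        ,   0.        ,   1.        ]]), 'R': array([[ 0.12596259,  0.99191321, -0.01554405],
       [ 0.75705018, -0.10623979, -0.64466126],
       [-0.64109941,  0.06943558, -0.76431031]]), 't': array([-162.59000802, -354.37220867, 1408.24841864])}
top {'camera_matrix': array([[383.35139745,   0.        , 321.61238397],
       [  0.        , 383.35139745, 203.06728464],
       [  0.        ,   0.        ,   1.        ]]), 'R': array([[-1.88308657e-02, -9.99822525e-01, -5.63316935e-04],
       [-9.95679322e-01,  1.88040659e-02, -9.09345652e-02],
       [ 9.09290193e-02, -1.15149357e-03, -9.95856710e-01]]), 't': array([ 109.98198353,  546.11253413, 1087.37792494])}
[164.88238636 498.03214742 226.10876203] [-3.14017752e+00 -1.62640084e-04  2.82178461e+00] 0.1 18.8
```

View pics/scene0.png

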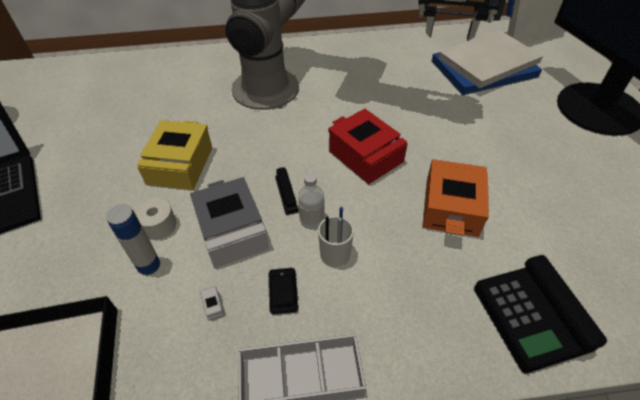

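View pics/top0.png

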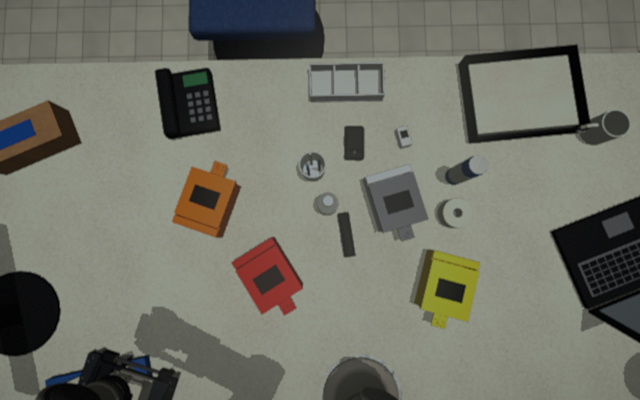

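The top view shows the grey printer centred near (395,202), with its tab at about (404,234) facing the robot. The stapler is near (346,234), the spare roll near (455,213) and the yellow look-alike near (447,288). I'll zoom in on the printer.

```bash
python3 - <<'E'
import cv2,numpy as np
a=cv2.imread("pics/top0.png")[155:250,340:480]
cv2.imwrite("pics/c.png",cv2.resize(a,None,fx=5.6,fy=5.6,interpolation=cv2.INTER_CUBIC)) 
E
```

```text
(no output)
```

View pics/c.png

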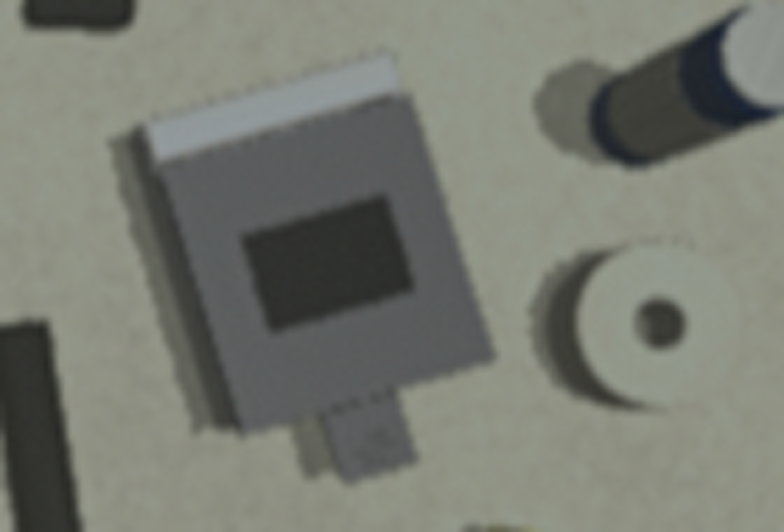

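The crop shows these corners. Cover: front (238,433) and (495,355), rear (410,95) and (160,160). Tab end: (350,482) and (415,460). Hood rear: (145,122) and (385,52). I'll fit the printer pose to them.

```bash
cat >h.py <<'E'
import cv2,numpy as np
from plant import bot
from scipy.optimize import least_squares
def proj(n,X):
    m=bot.camera_model(n);c=np.atleast_2d(X)@m["R"].T+m["t"];p=c@m["camera_matrix"].T
    return p[:,:2]/p[:,2:]
def ray(n,uv,z):
    m=bot.camera_model(n);d=m["R"].T@np.linalg.solve(m["camera_matrix"],[*uv,1]);o=-m["R"].T@m["t"]
    return o+d*(z-o[2])/d[2]
def w(p,X):
    c,s=np.cos(p[2]),np.sin(p[2]);X=np.atleast_2d(X)
    return np.c_[p[0]+c*X[:,0]-s*X[:,1],p[1]+s*X[:,0]+c*X[:,1],X[:,2]]
E
python3 - <<'E'
from h import *
P=np.array([[-79,65,85],[-79,-65,85],[59,-65,85],[59,65,85],[-117,20,58],[-117,-20,58],[84,65,78],[84,-65,78]])
uv=np.array([[238,433],[495,355],[410,95],[160,160],[350,482],[415,460],[145,122],[385,52]])/5.6+[340,155]-.4
r=least_squares(lambda p:(proj("top",w(p,P))-uv).ravel(),[500,-100,0.3],x_scale=[10,10,.1])
print(r.x,r.fun.reshape(-1,2).round(1))
print("tab",w(r.x,[[-102,0,58],[-79,0,70],[-17,0,183],[92,0,199],[55,0,70]]).round())
for n,p,z in[("spray",(606,110),0),("roll",(660,325),56),("staplertop",(25,325),45)]:
    print(n,ray("top",np.array(p)/5.6+[340,155],z).round())
print("yellow",ray("top",(447,288),80).round(),"yel rear",[ray("top",q,78).round() for q in((425,250),(480,260))],"gel",ray("top",(328,201),150).round())
E
```

```text
[ 5.53093319e+02 -1.06917004e+02  2.70233743e-01] [[ 0.7  0.3]
 [ 0.2  0.7]
 [-0.1 -0.7]
 [-0.4  1. ]
 [-1.4  0.2]
 [ 0.7  0. ]
 [-0.7 -0.4]
 [ 1.  -1.1]]
tab [[ 455. -134.   58.]
 [ 477. -128.   70.]
 [ 537. -111.  183.]
 [ 642.  -82.  199.]
 [ 606.  -92.   70.]]
spray [ 628. -280.    0.]
roll [ 510. -283.   56.]
staplertop [517.  35.  45.]
yellow [ 306. -235.   80.] yel rear [array([ 409., -180.,   78.]), array([ 379., -329.,   78.])] gel [542.  83. 150.]
```

Request:
carry_out --gripper 1 --plan '[{"tx":40,"ty":-22},{"tx":40,"ty":-22},{"tx":40,"ty":-22},{"tx":40,"ty":-22},{"tx":40,"ty":-22},{"tx":30,"ty":-22},{"ty":-40,"rz":0.05},{"ty":-40,"rz":0.05},{"ty":-40,"rz":0.05},{"ty":-40,"rz":0.05},{"ty":-40,"rz":0.05},{"ty":-40,"rz":0.05}]'

```text
invalid input at $.plan[0]: expected keys tx, ty, tz, rx, ry, rz
```

Request:
carry_out --plan '[{"ty":-40,"rz":0.05},{"ty":-40,"rz":0.05},{"ty":-40,"rz":0.05},{"ty":-40,"rz":0.05},{"ty":-40,"rz":0.05},{"ty":-40,"rz":0.04},{"tx":10,"ty":-22},{"tx":20,"rx":0.03,"ry":-0.1},{"rx":0.03,"ry":-0.1},{},{}]'

```text
invalid input at $.plan[0]: expected keys tx, ty, tz, rx, ry, rz
```

```bash
python3 - <<'E'
from h import *
from scipy.spatial.transform import Rotation as Ro
o=bot.get_obs();print(o["tool_pos"],o["time"],o["contact_force"])
print(Ro.from_euler("xyz",o["tcp_rot"]).as_matrix().round(2))
cv2.imwrite("pics/w1.png",bot.capture("wrist")[:,:,::-1])
p=[553.1,-106.9,.2702]
print(proj("wrist",w(p,[[-102,0,58],[-117,20,58],[-117,-20,58],[-79,65,85],[-79,-65,85]])).round())
E
```

```text
[164.88238636 498.03214742 226.10876203] 0.1 [ 1.03794745 -0.32546579 -0.55947387]
[[-0.95  0.31 -0.  ]
 [ 0.31  0.95 -0.  ]
 [ 0.   -0.   -1.  ]]
[[-11. 483.]
 [-11. 472.]
 [-28. 482.]
 [ 11. 497.]
 [-46. 529.]]
```

View pics/w1.png

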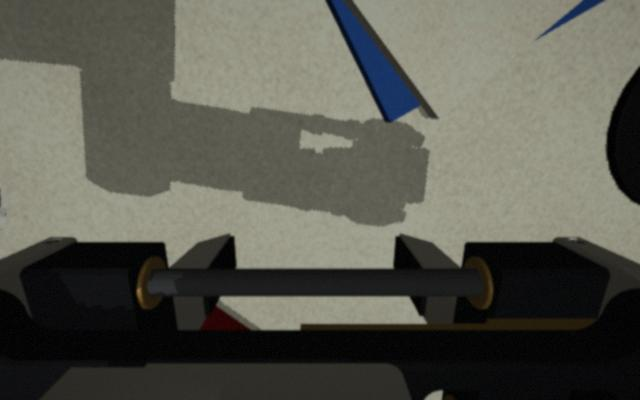

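The moves were refused because every row needs all six keys, so nothing moved. The picture only shows the open gripper over the empty desk. I'll resend with full rows.

Request:
carry_out --gripper 1 --plan '[{"tx":40,"ty":-22,"tz":0,"rx":0,"ry":0,"rz":0},{"tx":40,"ty":-22,"tz":0,"rx":0,"ry":0,"rz":0},{"tx":40,"ty":-22,"tz":0,"rx":0,"ry":0,"rz":0},{"tx":40,"ty":-22,"tz":0,"rx":0,"ry":0,"rz":0},{"tx":40,"ty":-22,"tz":0,"rx":0,"ry":0,"rz":0},{"tx":30,"ty":-22,"tz":0,"rx":0,"ry":0,"rz":0},{"tx":0,"ty":-40,"tz":0,"rx":0,"ry":0,"rz":0.05},{"tx":0,"ty":-40,"tz":0,"rx":0,"ry":0,"rz":0.05},{"tx":0,"ty":-40,"tz":0,"rx":0,"ry":0,"rz":0.05},{"tx":0,"ty":-40,"tz":0,"rx":0,"ry":0,"rz":0.05},{"tx":0,"ty":-40,"tz":0,"rx":0,"ry":0,"rz":0.05},{"tx":0,"ty":-40,"tz":0,"rx":0,"ry":0,"rz":0.05}]'

```text
time: 1.35
tool_pos: [394.6, 124.9, 226.7]
tcp_rot: [3.142, -0.0, 3.124]
contact_force: [0.3, -0.5, 0.1]
grip_width: 2.1
finger_force: 0.0
```

Request:
carry_out --plan '[{"tx":0,"ty":-40,"tz":0,"rx":0,"ry":0,"rz":0.05},{"tx":0,"ty":-40,"tz":0,"rx":0,"ry":0,"rz":0.05},{"tx":0,"ty":-40,"tz":0,"rx":0,"ry":0,"rz":0.05},{"tx":0,"ty":-40,"tz":0,"rx":0,"ry":0,"rz":0.05},{"tx":0,"ty":-40,"tz":0,"rx":0,"ry":0,"rz":0.05},{"tx":0,"ty":-40,"tz":0,"rx":0,"ry":0,"rz":0.04},{"tx":10,"ty":-22,"tz":0,"rx":0,"ry":0,"rz":0},{"tx":20,"ty":0,"tz":0,"rx":0.03,"ry":-0.1,"rz":0},{"tx":0,"ty":0,"tz":0,"rx":0.03,"ry":-0.1,"rz":0},{"tx":0,"ty":0,"tz":0,"rx":0,"ry":0,"rz":0},{"tx":0,"ty":0,"tz":0,"rx":0,"ry":0,"rz":0}]'

```text
time: 2.45
tool_pos: [424.5, -135.9, 226.8]
tcp_rot: [3.137, 0.207, -2.873]
contact_force: [-0.0, 0.5, 1.1]
grip_width: -0.1
finger_force: 0.0
```

```bash
python3 - <<'E'
from h import *
from scipy.spatial.transform import Rotation as Ro
o=bot.get_obs();print(o["tool_pos"],o["time"],o["contact_force"])
print(Ro.from_euler("xyz",o["tcp_rot"]).as_matrix().round(2))
cv2.imwrite("pics/w1.png",bot.capture("wrist")[:,:,::-1])
p=[553.1,-106.9,.2702]
print(proj("wrist",w(p,[[-102,0,58],[-117,20,58],[-117,-20,58],[-79,65,85],[-79,-65,85]])).round())
E
```

```text
[ 424.49041599 -135.8552994   226.80702101] 2.45 [-0.01229797  0.51890766  1.10958219]
[[-0.94 -0.27  0.2 ]
 [-0.26  0.96  0.06]
 [-0.21  0.   -0.98]]
[[309. 180.]
 [327. 168.]
 [290. 168.]
 [368. 210.]
 [248. 210.]]
```

View pics/w1.png

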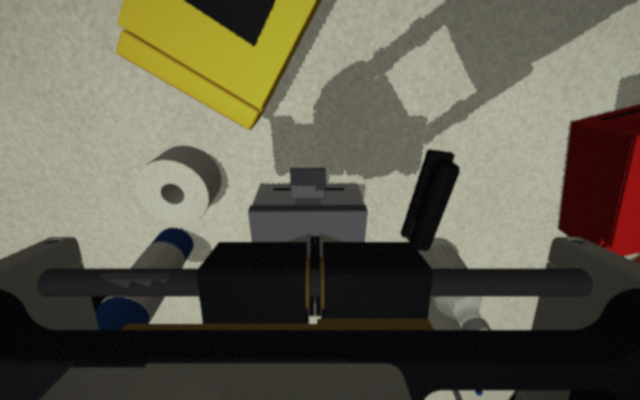

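The wrist view shows the tab end at (291–326,168) and the cover's front corners at (249,207) and (367,207), which match the prediction. I'll go above the tab, then press.

Request:
carry_out --plan '[{"tx":16,"ty":1,"tz":0,"rx":0,"ry":0,"rz":0},{"tx":16,"ty":1,"tz":0,"rx":0,"ry":0,"rz":0},{"tx":0,"ty":0,"tz":-40,"rx":0,"ry":0,"rz":0},{"tx":0,"ty":0,"tz":-40,"rx":0,"ry":0,"rz":0},{"tx":0,"ty":0,"tz":-40,"rx":0,"ry":0,"rz":0},{"tx":0,"ty":0,"tz":-30,"rx":0,"ry":0,"rz":0},{"tx":0,"ty":0,"tz":-10,"rx":0,"ry":0,"rz":0},{"tx":0,"ty":0,"tz":0,"rx":0,"ry":0,"rz":0},{"tx":0,"ty":0,"tz":0,"rx":0,"ry":0,"rz":0}]'

```text
time: 3.4
tool_pos: [458.2, -133.8, 67.8]
tcp_rot: [3.138, 0.21, -2.871]
contact_force: [-0.3, -0.2, 0.5]
grip_width: 0.3
finger_force: 0.0
```

Request:
carry_out --plan '[{"tx":0,"ty":0,"tz":-3,"rx":0,"ry":0,"rz":0},{"tx":0,"ty":0,"tz":-3,"rx":0,"ry":0,"rz":0},{"tx":0,"ty":0,"tz":-3,"rx":0,"ry":0,"rz":0},{"tx":0,"ty":0,"tz":-2,"rx":0,"ry":0,"rz":0},{"tx":0,"ty":0,"tz":-2,"rx":0,"ry":0,"rz":0},{"tx":0,"ty":0,"tz":0,"rx":0,"ry":0,"rz":0}]'

```text
time: 4.0
tool_pos: [457.1, -133.8, 53.7]
tcp_rot: [3.137, 0.209, -2.872]
contact_force: [-1.5, -1.4, 1.5]
grip_width: 0.2
finger_force: 1.2
```

Request:
carry_out --plan '[{"tx":0,"ty":0,"tz":-2,"rx":0,"ry":0,"rz":0},{"tx":0,"ty":0,"tz":-2,"rx":0,"ry":0,"rz":0},{"tx":0,"ty":0,"tz":-2,"rx":0,"ry":0,"rz":0},{"tx":0,"ty":0,"tz":0,"rx":0,"ry":0,"rz":0}]'

```text
time: 4.4
tool_pos: [457.0, -133.8, 48.4]
tcp_rot: [3.138, 0.209, -2.872]
contact_force: [-7.3, -2.2, 15.0]
grip_width: 0.1
finger_force: 8.3
```

```bash
python3 - <<'E'
from h import *
o=bot.get_obs();print(o["tool_pos"],o["time"],o["contact_force"])
a=cv2.resize(bot.capture("scene")[130:290,110:350,::-1],None,fx=3,fy=3)
cv2.imwrite("pics/s2.png",a)
E
```

```text
[ 456.98944324 -133.82402357   48.43838858] 4.4 [-7.34138131 -2.1698335  15.03147616]
```

View pics/s2.png

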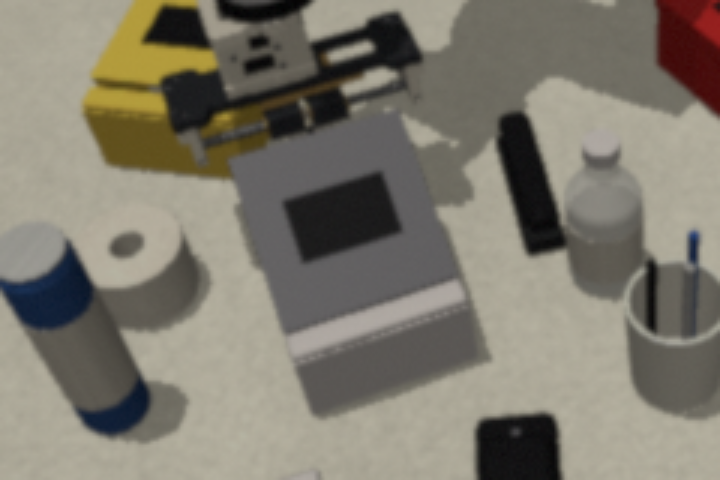

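The tab has bottomed out (force jumped to 15 N). The cover in the picture still looks nearly closed, front edge at about (230,150)–(400,110). I'll back off up and away so it can spring up.

Request:
carry_out --plan '[{"tx":-2,"ty":0,"tz":6,"rx":0,"ry":0,"rz":0},{"tx":-10,"ty":-2,"tz":15,"rx":0,"ry":0,"rz":0},{"tx":-20,"ty":-5,"tz":15,"rx":0,"ry":0,"rz":0},{"tx":-20,"ty":-5,"tz":20,"rx":0,"ry":0,"rz":0},{"tx":-15,"ty":-5,"tz":25,"rx":0,"ry":0,"rz":0},{"tx":0,"ty":0,"tz":40,"rx":0,"ry":0,"rz":0},{"tx":0,"ty":0,"tz":0,"rx":0,"ry":0,"rz":0},{"tx":0,"ty":0,"tz":0,"rx":0,"ry":0,"rz":0},{"tx":0,"ty":0,"tz":0,"rx":0,"ry":0,"rz":0},{"tx":0,"ty":0,"tz":0,"rx":0,"ry":0,"rz":0},{"tx":0,"ty":0,"tz":0,"rx":0,"ry":0,"rz":0},{"tx":0,"ty":0,"tz":0,"rx":0,"ry":0,"rz":0}]'

```text
time: 5.65
tool_pos: [389.8, -150.3, 168.1]
tcp_rot: [3.136, 0.208, -2.872]
contact_force: [1.1, 0.3, -0.6]
grip_width: 0.1
finger_force: 0.0
```

Request:
carry_out --plan '[{"tx":0,"ty":0,"tz":0,"rx":0,"ry":0,"rz":0},{"tx":0,"ty":0,"tz":0,"rx":0,"ry":0,"rz":0},{"tx":0,"ty":0,"tz":0,"rx":0,"ry":0,"rz":0},{"tx":0,"ty":0,"tz":0,"rx":0,"ry":0,"rz":0},{"tx":0,"ty":0,"tz":0,"rx":0,"ry":0,"rz":0},{"tx":0,"ty":0,"tz":0,"rx":0,"ry":0,"rz":0},{"tx":0,"ty":0,"tz":0,"rx":0,"ry":0,"rz":0},{"tx":0,"ty":0,"tz":0,"rx":0,"ry":0,"rz":0},{"tx":0,"ty":0,"tz":0,"rx":0,"ry":0,"rz":0},{"tx":0,"ty":0,"tz":0,"rx":0,"ry":0,"rz":0}]'

```text
time: 6.65
tool_pos: [390.0, -150.6, 168.7]
tcp_rot: [3.137, 0.209, -2.872]
contact_force: [0.5, 0.2, -0.2]
grip_width: 0.2
finger_force: 0.0
```

```bash
python3 - <<'E'
from h import *
o=bot.get_obs();print(o["tool_pos"],o["time"],o["contact_force"])
a=cv2.resize(bot.capture("top")[150:270,340:500,::-1],None,fx=4,fy=4,interpolation=cv2.INTER_CUBIC)
cv2.imwrite("pics/t3.png",a)
p=[553.1,-106.9,.2702]
print(((proj("top",w(p,[[-17,65,183],[-17,-65,183],[84,65,78],[84,-65,78]]))-[340,150])*4).round())
E
```

```text
[ 390.02235923 -150.59017197  168.74005177] 6.65 [ 0.45996537  0.17755761 -0.22896032]
[[166. 231.]
 [365. 171.]
 [ 99. 104.]
 [278.  51.]]
```

View pics/t3.png

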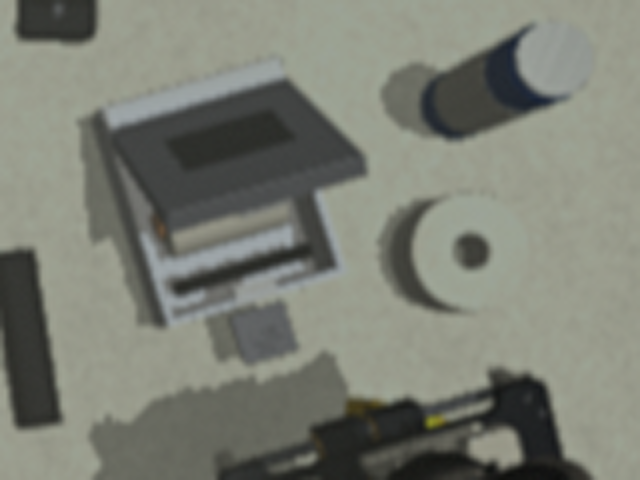

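The cover has sprung up: its edge runs (166,231)–(365,171), as predicted. The tab is back up and the printer has barely moved. Now I'll push backwards along the printer's x axis.

Request:
carry_out --plan '[{"tx":31,"ty":8,"tz":0,"rx":0,"ry":0,"rz":0},{"tx":31,"ty":8,"tz":0,"rx":0,"ry":0,"rz":0},{"tx":31,"ty":8,"tz":0,"rx":0,"ry":0,"rz":0},{"tx":31,"ty":8,"tz":0,"rx":0,"ry":0,"rz":0},{"tx":10,"ty":3,"tz":0,"rx":0,"ry":0,"rz":0},{"tx":10,"ty":3,"tz":2,"rx":0,"ry":0,"rz":0},{"tx":10,"ty":3,"tz":3,"rx":0,"ry":0,"rz":0},{"tx":10,"ty":3,"tz":3,"rx":0,"ry":0,"rz":0},{"tx":10,"ty":3,"tz":3,"rx":0,"ry":0,"rz":0},{"tx":10,"ty":2,"tz":2,"rx":0,"ry":0,"rz":0}]'

```text
time: 7.7
tool_pos: [575.1, -101.3, 186.4]
tcp_rot: [3.139, 0.214, -2.872]
contact_force: [-8.0, 7.6, 25.5]
grip_width: 0.3
finger_force: 12.7
```

Request:
carry_out --plan '[{"tx":10,"ty":3,"tz":0,"rx":0,"ry":0,"rz":0},{"tx":10,"ty":3,"tz":0,"rx":0,"ry":0,"rz":0},{"tx":10,"ty":3,"tz":0,"rx":0,"ry":0,"rz":0},{"tx":8,"ty":2,"tz":0,"rx":0,"ry":0,"rz":0},{"tx":0,"ty":0,"tz":0,"rx":0,"ry":0,"rz":0}]'

```text
time: 8.2
tool_pos: [616.5, -89.7, 188.2]
tcp_rot: [3.141, 0.222, -2.871]
contact_force: [1.0, 8.2, 22.7]
grip_width: 0.1
finger_force: 10.9
```

There is an unexpected 23 N upward force on the tool, so I'll look before going on.

```bash
python3 - <<'E'
from h import *
o=bot.get_obs();print(o["tool_pos"],o["time"],o["contact_force"],o["moment"])
a=bot.capture("scene")[100:290,120:360,::-1];b=bot.capture("top")[130:270,330:500,::-1]
cv2.imwrite("pics/t4.png",np.hstack([cv2.resize(a,(400,317)),cv2.resize(b,(385,317))]))
p=[553.1,-106.9,.2702]
print(proj("top",w(p,[[84,65,78],[84,-65,78]])).round(1))
E
```

```text
[616.53514092 -89.6673153  188.19583863] 8.2 [ 0.99547473  8.1654879  22.74345871] [ 1.62587364 -1.05876969  0.33341205]
[[364.8 175.9]
 [409.4 162.8]]
```

View pics/t4.png

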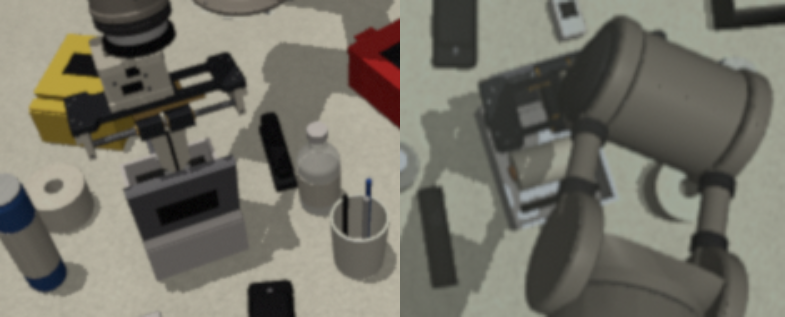

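```bash
python3 - <<'E'
from h import *
a=bot.capture("scene")[145:275,170:290,::-1]
o=bot.get_obs();p=[553.1,-106.9,.2702];s=4.5
a=cv2.resize(a,None,fx=s,fy=s,interpolation=cv2.INTER_CUBIC).copy()
f=lambda X:((proj("scene",X)-[170,145])*s).round().astype(int)
t=f(o["tool_pos"])[0];cv2.circle(a,tuple(map(int,t)),4,(0,0,255),-1)
for th,c in((1.4,(0,255,0)),(1.57,(255,255,0)),(1.7,(0,165,255))):
    C,S=np.cos(th),np.sin(th);q=[]
    for r,h in((138,0),(138,15),(0,15)): q.append((55-r*C+h*S,70+r*S+h*C))
    L=f(w(p,[[x,65,z] for x,z in q]+[[x,-65,z] for x,z in q[::-1]]))
    cv2.polylines(a,[L.reshape(-1,1,2).astype(np.int32)],False,c,1)
    cv2.line(a,tuple(map(int,L[1])),tuple(map(int,L[4])),c,1)
cv2.imwrite("pics/s5.png",a)
E
```

```text
(no output)
```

View pics/s5.png

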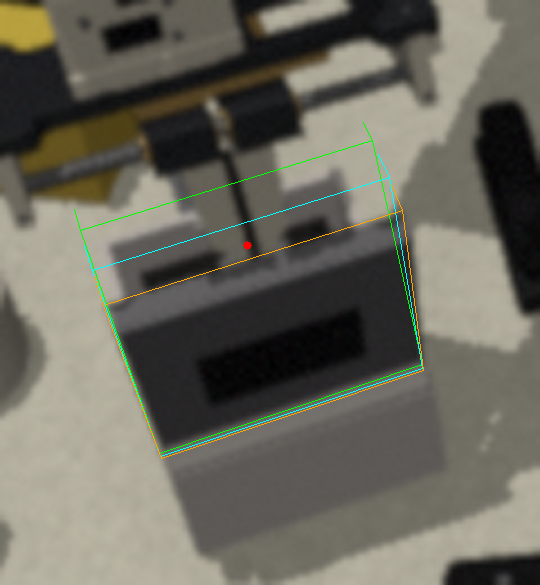

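The overlay shows the cover already past the 1.7 rad outline (its top edge is at about (120,330)–(390,235)). The fingertips (red, (248,245)) rest on its leaning edge, which explains the upward force. I'll lift off and withdraw.

Request:
carry_out --plan '[{"tx":-4,"ty":-1,"tz":8,"rx":0,"ry":0,"rz":0},{"tx":-5,"ty":-1,"tz":10,"rx":0,"ry":0,"rz":0},{"tx":-15,"ty":-4,"tz":15,"rx":0,"ry":0,"rz":0},{"tx":-30,"ty":-8,"tz":15,"rx":0,"ry":0,"rz":0},{"tx":-40,"ty":-11,"tz":10,"rx":0,"ry":0,"rz":0},{"tx":-40,"ty":-11,"tz":0,"rx":0,"ry":0,"rz":0},{"tx":-40,"ty":-11,"tz":0,"rx":0,"ry":0,"rz":0},{"tx":-30,"ty":-8,"tz":0,"rx":0,"ry":0,"rz":0},{"tx":0,"ty":0,"tz":0,"rx":0,"ry":0,"rz":0},{"tx":0,"ty":0,"tz":0,"rx":0,"ry":0,"rz":0},{"tx":0,"ty":0,"tz":0,"rx":0,"ry":0,"rz":0},{"tx":0,"ty":0,"tz":0,"rx":0,"ry":0,"rz":0}]'

```text
time: 9.55
tool_pos: [408.6, -145.5, 239.7]
tcp_rot: [3.137, 0.209, -2.871]
contact_force: [0.7, 0.3, -1.0]
grip_width: 0.2
finger_force: 0.0
```

Request:
carry_out --plan '[{"tx":0,"ty":0,"tz":0,"rx":0,"ry":0,"rz":0},{"tx":0,"ty":0,"tz":0,"rx":0,"ry":0,"rz":0},{"tx":0,"ty":0,"tz":0,"rx":0,"ry":0,"rz":0},{"tx":0,"ty":0,"tz":0,"rx":0,"ry":0,"rz":0},{"tx":0,"ty":0,"tz":0,"rx":0,"ry":0,"rz":0},{"tx":0,"ty":0,"tz":0,"rx":0,"ry":0,"rz":0},{"tx":0,"ty":0,"tz":0,"rx":0,"ry":0,"rz":0},{"tx":0,"ty":0,"tz":0,"rx":0,"ry":0,"rz":0},{"tx":0,"ty":0,"tz":0,"rx":0,"ry":0,"rz":0},{"tx":0,"ty":0,"tz":0,"rx":0,"ry":0,"rz":0}]'

```text
time: 10.55
tool_pos: [408.0, -145.6, 239.8]
tcp_rot: [3.137, 0.209, -2.872]
contact_force: [0.0, 1.1, -0.2]
grip_width: 0.1
finger_force: 0.0
```

```bash
python3 - <<'E'
from h import *
o=bot.get_obs();print(o["tool_pos"],o["time"],o["contact_force"])
s=2.2;a=cv2.resize(bot.capture("scene")[130:290,100:360,::-1],None,fx=s,fy=s).copy()
p=[553.1,-106.9,.2702];th=1.85;C,S=np.cos(th),np.sin(th)
q=[(55-r*C+h*S,70+r*S+h*C) for r,h in((138,0),(138,15),(0,15))]
L=((proj("scene",w(p,[[x,65,z] for x,z in q]+[[x,-65,z] for x,z in q[::-1]]))-[100,130])*s).round().astype(np.int32)
cv2.polylines(a,[L.reshape(-1,1,2)],False,(0,255,0),1)
cv2.imwrite("pics/s6.png",a)
E
```

```text
[ 408.04745058 -145.60990496  239.76913071] 10.55 [ 0.01184172  1.06965237 -0.15609056]
```

View pics/s6.png

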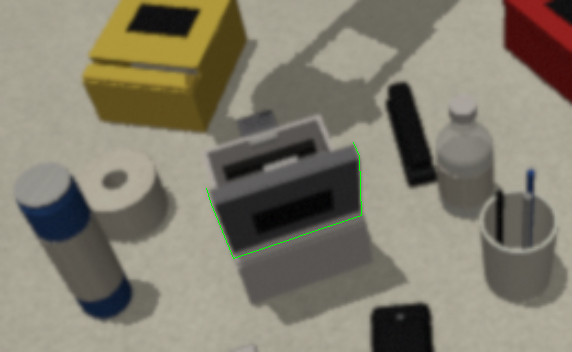

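The cover sits on the 1.85 rad outline ((208,190)–(355,145)), so it is fully open. The tab is up at (258,122), the bystanders stand in place and the hand is clear, so I'll hand it in.

```bash
python3 -c "
from plant import bot
print(bot.close_job())"
```

```text
the job is handed in; nothing more can be done
None
```

The printer is open: the cover rests at its stop, the tab has sprung back, the printer and the things around it show no visible shift, and the hand is clear; I handed the job in at about 10.6 s, and the hand-in returned no verdict.

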